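# Load the barometer module into the draught box and switch on its readout

### The job

Push the blue barometer module along the tray, through the hanging flap and fully home against the stop inside the draught box, then draw back out so that the flap hangs shut behind it. Once the box is shut, flip the chrome toggle on the cream panel over to on, towards the green dot. Only push with the fingers: pick nothing up, and leave the gauge, the cup and the glass bulb standing where they are.

Things in the scene. Friction and masses are not known exactly. Their poses are not given: they have to be found in the camera images.
- draught_box: Fixed low cream box behind an open aluminium loading tray. Origin on the bench (z = 0) below the flap's hinge rod, centred; +x = pushing direction, tray to box, roughly to the robot's left; z up. Tray and box floor: one flat deck, top at z = 30 mm, 100 mm wide, from x = -172. Two rails 6 mm high on it, 66 mm apart. Stop: two rubber bumpers inside, faces at x = 95 mm.
- rod_mid (a point): Middle of the flap's hinge rod (6 mm thick), x = 0, z = 96 mm in the draught box's frame, over the 112 mm wide mouth. Side walls (y = 56 to 72 mm each side, x from -6 mm) and clear roof end at z = 100 mm. An upright finger cannot pass the rod; one leaned 45 degrees (tip forward and down, hand back over the tray) gets its tip 31 mm in under it, the hand staying in front of and above the rod.
- module: Loose blue flat barometer module, 64 mm long (x) by 60 mm wide (y) by 22 mm high, about 0.25 kg, white label and brass vent on top. Lies on the tray between the rails, outside the flap, its x axis along the box's x to within 0.06 rad. Origin at the centre of its underside. Fully home: origin at x = 63 mm in the draught box's frame.
- stop_face (a point): Middle point between the faces of the two bumpers of the stop inside the box, 41 mm above the bench.
- flap (a joint): Angle of the amber flap on the rod, rad: 0 = hangs shut, upright; grows to 1.45 as its lower edge swings into the box; cannot swing outwards. 104 mm wide, 4 mm thick, 60 g, closes by its weight alone. Rides open on the module's top (about 0.5 rad); falls shut only once the module's rear is over 27 mm inside the mouth and the finger is out.
- flap_edge (a point): Middle of the flap's lower edge: 51 mm below the hinge rod and, when shut, 15 mm above the deck.
- console: Fixed grey box with cream top panel, 120 mm (x) by 130 mm (y), flat top at z = 60 mm, beyond the box (left) or beyond the tray (right). Origin on the bench below the toggle; +x (roughly away from the robot) is the way the toggle is flipped to on. Green dot at +x = on, black dot = off. A lamp (8 mm high) and a knob (10 mm high) stand at x, y = 40, 35 and 35, -38 mm.
- toggle (a joint): Angle of the chrome toggle, rad: 0 = off (leans 0.4 rad to the console's -x), 0.8 = on (leans 0.4 rad to +x). The pivot is on the console's z axis at z = 66 mm; a round bat 34 mm long, 10 mm thick near its tip. Stays where it is left; moving it takes about 1.5 N at the tip; it has hard end stops.
- toggle_tip (a point): Top of the toggle's bat.
- gauge: Bystander: vacuum gauge with brass rim (88 mm across) on a mahogany plinth 80 x 90 mm, 130 mm high in all, loose, beyond the other end of tray and box from the console. Origin at the centre of its underside, z up.
- cup: Bystander: rubber-lined steel cup, 70 mm across, 70 mm high, loose. Origin at the centre of its underside, z up.
- bulb: Bystander: glass pressure bulb on a cork ring, 64 mm across, 98 mm high, loose. Origin at the centre of its underside, z up.

How it is judged:
By the outcome, as a careful person would: the job done as asked, in the order asked, and still so for the second after the job is handed in, with the robot touching nothing.
It also fails if it takes over 51 s, if anything falls off the work surface, if the arm or the gripper's body presses on something with over 40 N, if the wrist force passes 120 N, or if a joint passes its speed limit or range.

### The arm

A 6-joint arm with a two-finger parallel gripper is mounted at the origin on the work surface. World frame = base frame: x ahead of the robot, y to its left, z up, the work surface at z = 0. Lengths are in m, angles in degrees, forces in N, time in s.
With the tool pointing down it reaches from about 0.375 to 0.9 m from the base axis. Payload 3.1 kg.
Tool frame: the origin (TCP) lies on the centre line of the jaws, within the pads' length; the fingertips stand 22 mm ahead of it and the grasp point (between the pads) lies 3 mm ahead of it; y points along the fingers, z is the direction in which the jaws open and shut, and the axes are right-handed (so a half turn about y gives the same grasp; the last joint's range is limited). The gripper opens to 87 mm and grips with 3 to 60 N. Pads are 19 mm wide; open, the fingers measure 117 mm over their backs; the gripper's body (75 mm by 190 mm) begins 51 mm behind the grasp point.
Start: joints at [56.58, 30.224, 82.088, -0, 67.689, -10.227], TCP at [0.246, 0.574, 0.245] pointing down, gripper open.
Joint ranges: [-176.69, 176.69], [-43.24, 126.21], [12.49, 139.97], [-82, 262], [0, 151.66], [-163.58, 163.58]. Speed limits (degrees/s): [159.86, 159.86, 180, 180, 180, 180].

### API

Orientations are given as a 3x3 rotation matrix whose columns are the frame's x, y, z axes.
In Python, from rig import bot gives the robot as it stands.
- The arm moves only by the tool jog_arm, never from a script. Its argument "motion" is one flat list of numbers, 6 for each row, row after row: the shift along the tool's x, y, z in mm, then the turn, a rotation vector about the tool's x, y, z in degrees. A call has 1 to 20 rows; each row is the pose to reach, as a shift and turn from the pose commanded when the call began, along the tool's axes at that moment; what a row does not reach only later rows make up. A row lasts 1/8 s, in which the tool goes at most 62.5 mm and 10.7 degrees, less where a joint would pass 70% of its speed; a pose out of reach is approached as far as the arm can. A call with a gripper value outside its range is refused whole. "gripper" is the opening, from 0 (shut) to 1 (fully open), set as the call begins (left out, the last holds). The fingers move at their own pace and stop on an object; the grip force is fixed at half the most. Time passes only in rows, so rows that repeat a pose let the fingers close. It gives the time, the measured TCP pose, the force and the opening at its end, in the units of the state.
- bot.read_state(): the state, without advancing time (a new reading comes with each control period).
- bot.capture(name): name is "scene" or "top" or "wrist"; returns (picture, depth): 480x640x3 uint8, red, green, blue; 480x640 float32, m along the optical axis (not along the pixel's ray), 0 where there is no reading.
- bot.get_calibration(name): a dict with "mtx" (3x3 intrinsics, pixels), "pose" (4x4, takes a point from camera to world coordinates); the wrist camera has in their place "hand_eye" (4x4, takes a point from camera to tool coordinates, whose origin is the TCP and whose axes are the tool frame's). Camera axes: x right, y up, looking along -z (the intrinsics and any distortion apply to the point x, -y, -z); pixel columns grow to the right and rows downward; lengths in m; the calibration is good to about 2 mm. A picture is of the moment at which its call begins: read the wrist's pose just before it. get_calibration takes no time and is no camera call.
- bot.hand_in(): hands the job in, once; it reports no verdict.
The state is a dict: "time_s": time; "joint_positions": joint angles; "qvel": joint speeds; "tau": joint torques, N m; "position": TCP position; "tcp_rot": TCP orientation; "force": force on the tool from outside, world axes, zero at the start; "moment": the same for the moment, N m; "opening": opening from 0.0 (shut) to 1.0 (fully open).
Only numpy, scipy, OpenCV 4.12 (cv2) and the standard library are available. Lean on these libraries where they do the work, as an engineer would, in place of code of your own. Each camera call takes 0.05 s, during which the arm holds its last target.

## Working session

There is one attempt and no reset: what is moved stays moved. The work goes in short steps, Python scripts to look and compute and a tool call to move; the robot and the scene stay as the last step left them, time stands still between calls to the robot, and variables do not carry over. Pictures are saved under pics/ and viewed, and the job is handed in when it is done.

Besides the shell and the picture viewer there is one more tool, called after "Emit:" as a command line: name --argument value ..., lists and objects as JSON in quotes. jog_arm: Moves the arm, as the interface text tells. Its arguments: {"type":"object","properties":{"motion":{"type":"array","items":{"type":"number"}},"gripper":{"type":"number"}},"required":["motion"]}

```bash
ls; mkdir -p pics; python3 - <<'E'
from rig import bot
import cv2,numpy as np
s=bot.read_state();print(s['time_s'],s['position'],s['tcp_rot'],s['opening'],s['force'])
for n in ['scene','top']:
    p,d=bot.capture(n);cv2.imwrite(f'pics/{n}0.png',p[:,:,::-1]);np.savez(f'{n}0.npz',p=p,d=d)
    c=bot.get_calibration(n);print(n,c)
print(bot.get_calibration('wrist'))
E
```

```text
pics
0.0 [0.24571909 0.57394005 0.24357711] [[ 9.19204959e-01 -1.17814167e-03  3.93777673e-01]
 [-3.93779251e-01 -1.78037308e-03  9.19203314e-01]
 [-3.81880559e-04 -9.99997721e-01 -2.10045551e-03]] 0.9964574538049255 [-0.1598406 -0.6422007  0.1687982]
scene {'mtx': array([[455.53599829,   0.        , 310.78764084],
       [  0.        , 455.53599829, 235.51466717],
       [  0.        ,   0.        ,   1.        ]]), 'pose': array([[-0.7634556 , -0.475492  ,  0.43708454,  1.06650096],
       [ 0.64554796, -0.54075095,  0.5393109 ,  0.57624488],
       [-0.02008414,  0.69389896,  0.71979223,  0.84537335],
       [ 0.        ,  0.        ,  0.        ,  1.        ]])}
top {'mtx': array([[567.10425657,   0.        , 321.76805804],
       [  0.        , 567.10425657, 241.74007789],
       [  0.        ,   0.        ,   1.        ]]), 'pose': array([[ 0.00650847,  0.99776579, -0.06649104,  0.53637082],
       [-0.99992307,  0.00719582,  0.01010321,  0.00207291],
       [ 0.01055909,  0.06642017,  0.99773587,  1.26709649],
       [ 0.        ,  0.        ,  0.        ,  1.        ]])}
{'mtx': array([[338.6695769 ,   0.        , 319.82160831],
       [  0.        , 338.6695769 , 241.08533367],
       [  0.        ,   0.        ,   1.        ]]), 'hand_eye': array([[-1.94570436e-03, -9.67799996e-01, -2.51712898e-01,
        -6.75809908e-02],
       [-7.51653831e-04,  2.51714718e-01, -9.67801186e-01,
        -1.39172790e-01],
       [ 9.99997825e-01, -1.69385402e-03, -1.21721300e-03,
         1.31980563e-04],
       [ 0.00000000e+00,  0.00000000e+00,  0.00000000e+00,
         1.00000000e+00]])}
```

View pics/scene0.png

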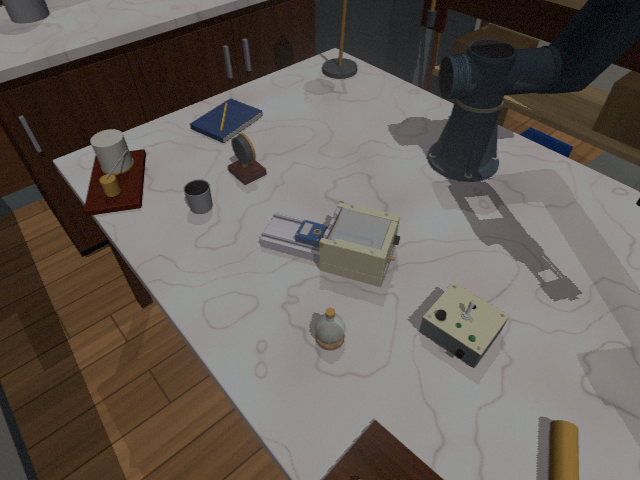

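View pics/top0.png

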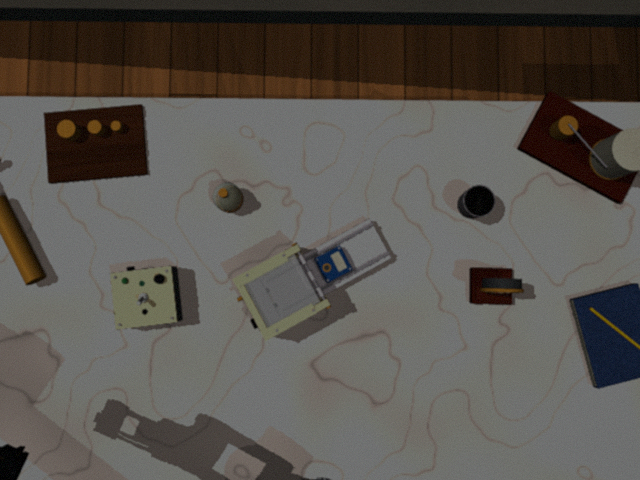

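The top view shows the box at about (285,290), with the tray running to the upper right and ending at about (382,240). The module is at (333,265), the console at (147,297), the bulb at (227,196), the cup at (477,202) and the gauge at (495,286). I'll zoom in next.

```bash
cat > h.py <<'E'
import numpy as np,cv2
from rig import bot
def world(n,d,u,v,z=None,c=None):
    c=c or bot.get_calibration(n);K=c['mtx'];T=c['pose']
    r=np.array([(u-K[0,2])/K[0,0],-(v-K[1,2])/K[1,1],-1.])
    if z is None: return T[:3,:3]@(r*d[int(round(v)),int(round(u))])+T[:3,3]
    w=T[:3,:3]@r; return T[:3,3]+w*(z-T[2,3])/w[2]
def proj(n,P,c=None):
    c=c or bot.get_calibration(n);K=c['mtx'];T=c['pose']
    q=T[:3,:3].T@(np.atleast_2d(P)-T[:3,3]).T
    return np.c_[K[0,0]*q[0]/-q[2]+K[0,2],K[1,1]*-q[1]/-q[2]+K[1,2]]
def wristcal(s):
    c=bot.get_calibration('wrist');T=np.eye(4);T[:3,:3]=s['tcp_rot'];T[:3,3]=s['position']
    return {'mtx':c['mtx'],'pose':T@c['hand_eye']}
E
python3 - <<'E'
from h import *
d=np.load('top0.npz');p=d['p'][:,:,::-1]
def crop(x,y,w,h,k,f): cv2.imwrite(f,cv2.convertScaleAbs(cv2.resize(p[y:y+h,x:x+w],None,fx=k,fy=k,interpolation=cv2.INTER_CUBIC),alpha=1.6))
crop(225,210,180,135,4,'pics/t1.png');crop(100,250,95,90,6,'pics/t2.png')
E
```

```text
(no output)
```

View pics/t1.png

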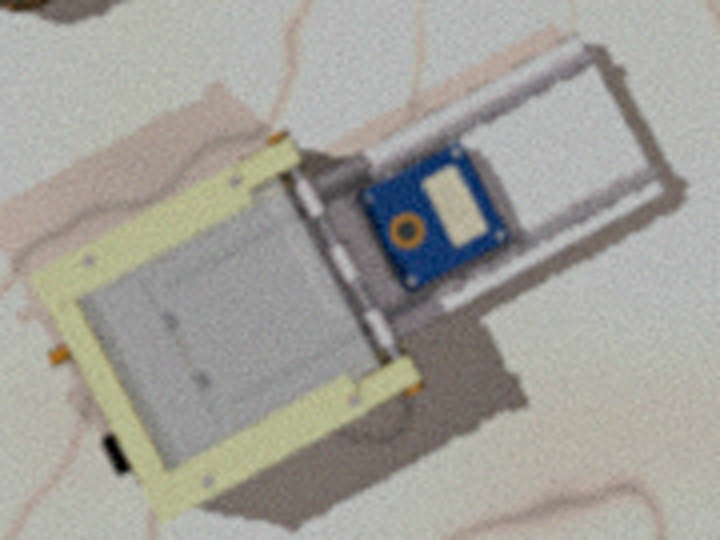

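View pics/t2.png

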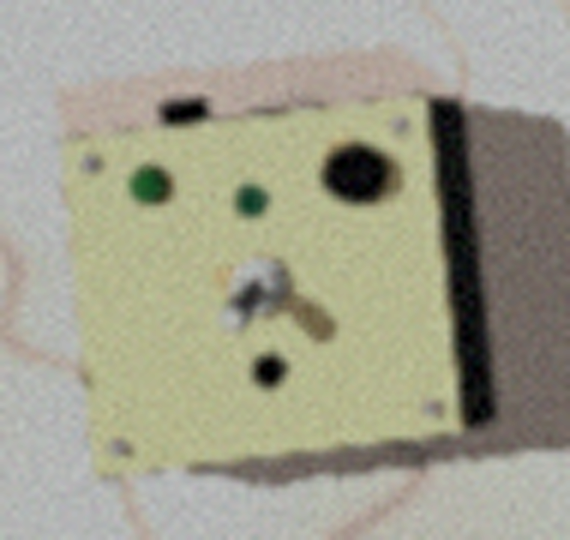

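```bash
python3 - <<'E'
from h import *
d=np.load('top0.npz')['d']
def W(u,v,z,k,x,y): return world('top',d,x+u/k,y+v/k,z)[:2]
f=lambda u,v,z:W(u,v,z,4,225,210)
B=[f(298,150,.1),f(420,372,.1),f(35,280,.1),f(165,515,.1)]
print('box',np.round(B,4)); print([np.linalg.norm(B[i]-B[j]) for i,j in((0,1),(2,3),(0,2),(1,3))])
x=(B[2]+B[3]-B[0]-B[1]);a=np.degrees(np.arctan2(x[1],x[0]))
w=B[0]-B[1];a2=np.degrees(np.arctan2(w[1],w[0]))
w=B[2]-B[3];a3=np.degrees(np.arctan2(w[1],w[0]))
print('yaw',a,a2+90,a3+90,)
M=[f(*q,.052) for q in((362,190),(458,148),(508,240),(412,288))]
print('mod',np.round(M,4),np.mean(M,0),[np.linalg.norm(M[i]-M[(i+1)%4]) for i in range(4)])
t=M[0]+M[3]-M[1]-M[2];print(np.degrees(np.arctan2(t[1],t[0])))
t=M[0]-M[3]+M[1]-M[2];print(np.degrees(np.arctan2(t[1],t[0]))+90)
g=lambda u,v,z:W(u,v,z,6,100,250)
C=[g(*q,.06) for q in((65,140),(428,97),(463,432),(98,475))]
print('con',np.round(C,4),[np.linalg.norm(C[i]-C[(i+1)%4]) for i in range(4)])
for q in((252,200),(268,370),(150,185)):print(g(*q,.06))
print(g(358,172,.07),'tip',g(260,275,.098))
t=C[0]+C[1]-C[2]-C[3];print(np.degrees(np.arctan2(t[1],t[0])))
t=C[0]-C[1]-C[2]+C[3];print(np.degrees(np.arctan2(t[1],t[0]))-90)
for u,v in((285,290),(333,265),(370,245),(147,310),(477,190),(227,196),(500,286),(300,340)): print(u,v,world('top',d,u,v))
E
```

```text
box [[ 0.6019  0.0361]
 [ 0.4885 -0.0274]
 [ 0.5342  0.1702]
 [ 0.4153  0.1021]]
[np.float64(0.12996509536524584), np.float64(0.13710033585197834), np.float64(0.15024293343615333), np.float64(0.14879111785608773)]
yaw 118.13026574062448 119.24077298832657 119.79004538094908
mod [[ 0.5834  0.003 ]
 [ 0.6063 -0.0484]
 [ 0.5572 -0.0754]
 [ 0.5312 -0.0241]] [ 0.56951407 -0.03621977] [np.float64(0.056234160824635476), np.float64(0.05607220471668639), np.float64(0.05745999970846415), np.float64(0.0588187859264923)]
115.46719804204074
118.09137102202129
con [[0.5466 0.436 ]
 [0.5626 0.3086]
 [0.4451 0.2935]
 [0.4294 0.4208]] [np.float64(0.12837437076250088), np.float64(0.11847542345177567), np.float64(0.12825308014635955), np.float64(0.11816228975850168)]
[0.5258695  0.36966314]
[0.46631653 0.36241878]
[0.53091351 0.40565969]
[0.53596807 0.32990483] tip [0.50070966 0.35467022]
7.349005588891416
7.100537979866161
285 290 [0.51434327 0.06534388 0.09312248]
333 265 [ 0.56757041 -0.03459802  0.05262703]
370 245 [ 0.61229904 -0.11581211  0.03208979]
147 310 [0.47008505 0.35629835 0.06444426]
477 190 [ 0.73467589 -0.35040134  0.03623713]
227 196 [0.71239062 0.19220326 0.06754601]
500 286 [ 0.52566965 -0.37042253  0.12114904]
300 340 [ 0.40226804  0.03606666 -0.00259298]
```

```bash
cat >> h.py <<'E'
from scipy.spatial.transform import Rotation as Ro
# box frame estimate
BO=np.array([0.542,0.0096]);BY=118.5
def boxR(y=None):
    a=np.radians(BY if y is None else y);return np.array([[np.cos(a),-np.sin(a),0],[np.sin(a),np.cos(a),0],[0,0,1]])
def box2w(p): return boxR()@np.array(p)/1000+np.r_[BO,0]
def w2box(p): return boxR().T@(np.array(p)-np.r_[BO,0])*1000
def leanR(deg):
    S,C=np.sin(np.radians(deg)),np.cos(np.radians(deg))
    y=np.array([S,0,-C]);x=np.array([-C,0,-S]);return boxR()@np.c_[x,y,np.cross(x,y)]
def jog(P,R,s=None):
    s=s or bot.read_state();R0=np.array(s['tcp_rot']);d=R0.T@(np.array(P)-s['position'])*1000
    r=Ro.from_matrix(R0.T@R).as_rotvec(degrees=True);return np.round(d,1),np.round(r,2)
E
python3 - <<'E'
from h import *
R=leanR(45)
tip=box2w([-120,0,170]);P=tip-.022*R[:,1];print(P,R);print(jog(P,R))
E
```

```text
[ 0.6066819  -0.10952924  0.18555635] [[ 0.3374022  -0.3374022   0.87881711]
 [-0.62141754  0.62141754  0.47715876]
 [-0.70710678 -0.70710678  0.        ]]
(array([ 601. ,   58.9, -486. ]), array([15.14, 36.24, 43.3 ]))
```

Emit:
jog_arm --motion '[601,59,-486,15.14,36.24,43.3,601,59,-486,15.14,36.24,43.3,601,59,-486,15.14,36.24,43.3,601,59,-486,15.14,36.24,43.3,601,59,-486,15.14,36.24,43.3,601,59,-486,15.14,36.24,43.3,601,59,-486,15.14,36.24,43.3,601,59,-486,15.14,36.24,43.3,601,59,-486,15.14,36.24,43.3,601,59,-486,15.14,36.24,43.3,601,59,-486,15.14,36.24,43.3,601,59,-486,15.14,36.24,43.3,601,59,-486,15.14,36.24,43.3,601,59,-486,15.14,36.24,43.3,601,59,-486,15.14,36.24,43.3,601,59,-486,15.14,36.24,43.3,601,59,-486,15.14,36.24,43.3,601,59,-486,15.14,36.24,43.3]' --gripper 0.2

```text
time_s: 2.35
position: [0.607, -0.1083, 0.1859]
tcp_rot: [[0.339, -0.337, 0.878], [-0.62, 0.622, 0.478], [-0.708, -0.706, 0.002]]
force: [0.2, 0.2, 0.6]
opening: 0.199
```

```bash
python3 - <<'E'
from h import *
s=bot.read_state();print(s['time_s'],s['position'],s['tcp_rot'],s['joint_positions'],s['opening'],s['force'])
for n in ['wrist','scene']:
    p,d=bot.capture(n);cv2.imwrite(f'pics/{n}1.png',cv2.convertScaleAbs(p[:,:,::-1],alpha=1.4));np.savez(f'{n}1.npz',p=p,d=d,pos=s['position'],R=s['tcp_rot'])
E
```

```text
2.35 [ 0.60701218 -0.10827454  0.18586772] [[ 0.33874625 -0.33716863  0.8783896 ]
 [-0.61993219  0.62229859  0.47794198]
 [-0.70776766 -0.70644304  0.00177962]] [-30.47650268  49.27093135  66.25284746  22.12120184 104.04283055
 -61.45062962] 0.1988228737562936 [0.20510166 0.20924168 0.64836566]
```

View pics/wrist1.png

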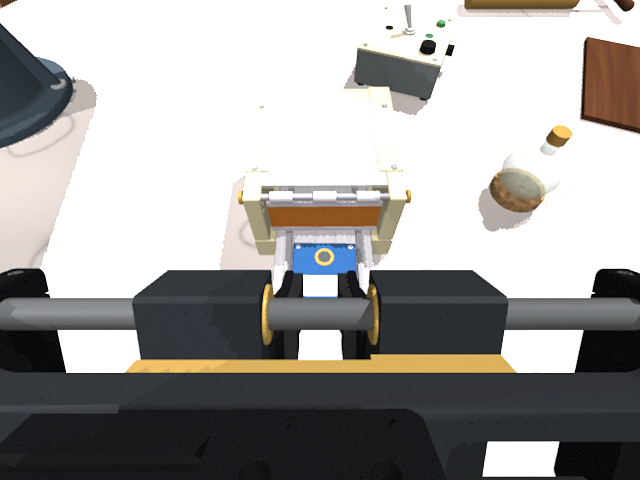

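View pics/scene1.png

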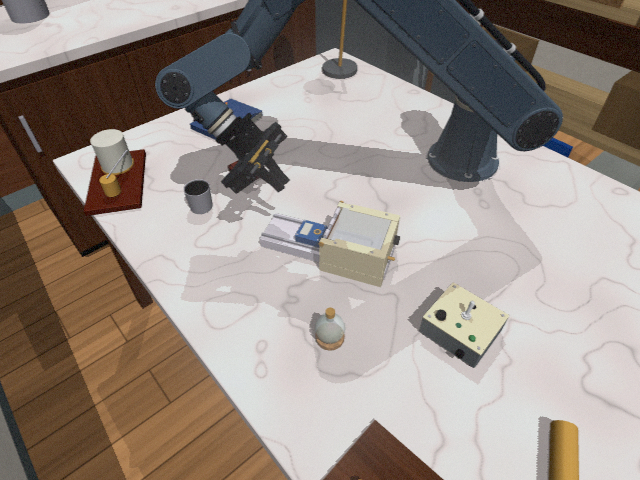

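The wrist view shows the rod from (242,197) to (408,197), the amber flap under it, the module at (324,258) between the rails, and both fingers below. The scene view shows the hand clear of the gauge and cup. Next I'll zoom in and measure.

```bash
python3 - <<'E'
from h import *
for n,(x,y,w,h,k,a) in {'wrist':(225,160,200,150,4,1),'scene':(250,195,160,110,5,1)}.items():
    p=np.load(n+'1.npz')['p'][:,:,::-1]
    cv2.imwrite(f'pics/{n}1z.png',cv2.resize(p[y:y+h,x:x+w],None,fx=k,fy=k,interpolation=cv2.INTER_CUBIC))
E
```

```text
(no output)
```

View pics/wrist1z.png

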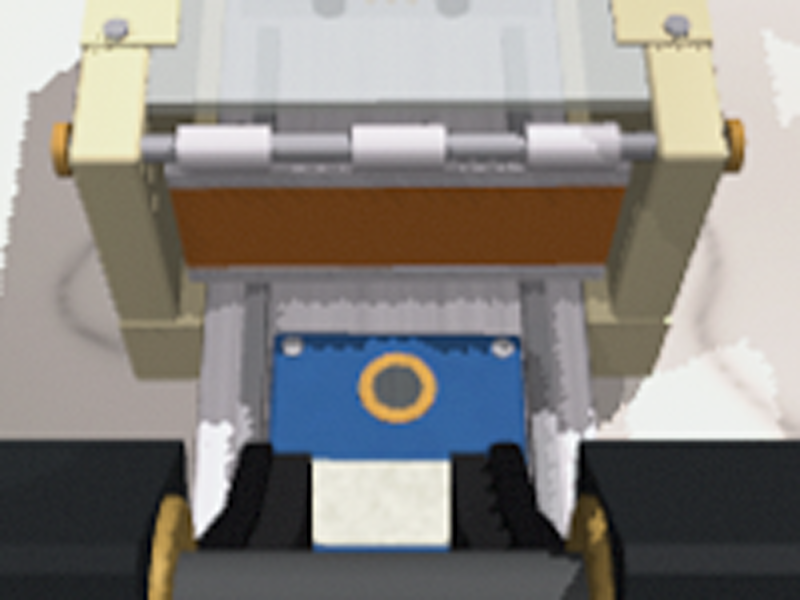

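View pics/scene1z.png

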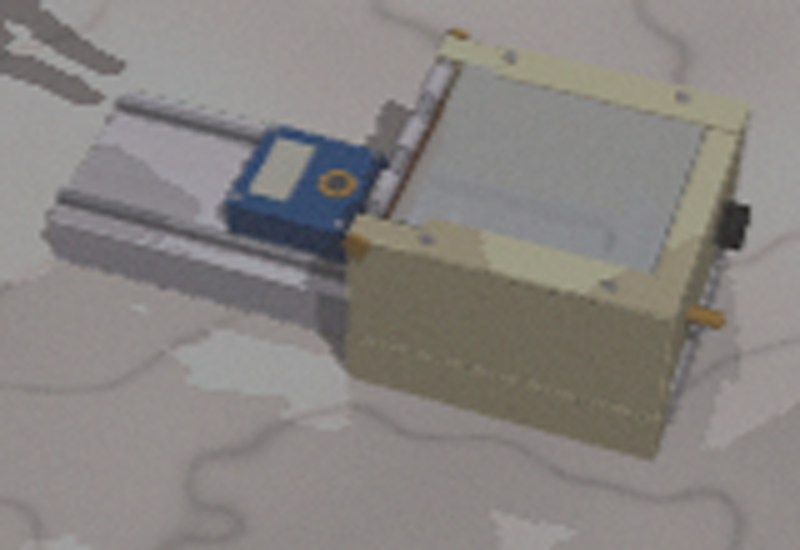

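```bash
python3 - <<'E'
from h import *
q=np.load('wrist1.npz');c=wristcal({'tcp_rot':q['R'],'position':q['pos']});d=q['d']
f=lambda u,v,z:world('',d,225+u/4-.4,160+v/4-.4,z,c)
for nm,u,v,z in [('L',77,160,.1),('R',723,160,.1),('rodL',142,146,.096),('rodR',656,146,.096),('modL',275,336,.052),('modR',523,336,.052),('railL',268,285,.036),('railR',524,285,.036),('railLn',255,430,.036),('vent',397,387,.053),('screwL',115,28,.1),('screwR',677,26,.1)]:
    p=f(u,v,z);print(nm,np.round(p,4),np.round(w2box(p),1))
c=None
d=np.load('scene1.npz')['d']
g=lambda u,v,z:world('scene',d,250+u/5-.4,195+v/5-.4,z)
for nm,u,v,z in [('A',445,45,.1),('B',355,222,.1),('C',748,108,.1),('D',672,318,.1),('m0',278,127,.052),('m1',230,203,.052),('m2',347,237,.052),('m3',385,160,.052),('vent',338,183,.053),('rodL',455,36,.096),('rodR',357,242,.096)]:
    p=g(u,v,z);print(nm,np.round(p,4),np.round(w2box(p),1))
d=np.load('top0.npz')['d']
g=lambda u,v,z:world('top',d,225+u/4-.4,210+v/4-.4,z)
for nm,u,v,z in [('m0',362,188,.052),('m1',460,143,.052),('m2',510,238,.052),('m3',410,290,.052),('vent',407,231,.053),('rodL',308,175,.096),('rodR',392,352,.096),('pinL',278,138,.096),('pinR',415,388,.096)]:
    p=g(u,v,z);print(nm,np.round(p,4),np.round(w2box(p),1))
E
```

```text
L [ 0.4899 -0.028   0.1   ] [ -8.2  63.7 100. ]
R [0.6113 0.0387 0.1   ] [ -7.5 -74.8 100. ]
rodL [ 0.4977 -0.0158  0.096 ] [-1.2 51.1 96. ]
rodR [0.5966 0.0385 0.096 ] [ -0.7 -61.8  96. ]
modL [ 0.5325 -0.0227  0.052 ] [-23.8  23.7  52. ]
modR [0.5845 0.0059 0.052 ] [-23.5 -35.5  52. ]
railL [ 0.5174 -0.003   0.036 ] [ 0.7 27.6 36. ]
railR [0.5754 0.0289 0.036 ] [  1.  -38.5  36. ]
railLn [ 0.5361 -0.0402  0.036 ] [-40.9  28.9  36. ]
vent [ 0.5648 -0.0212  0.053 ] [-38.   -5.4  53. ]
screwL [0.4756 0.0072 0.1   ] [ 29.5  59.5 100. ]
screwR [0.588  0.0697 0.1   ] [ 30.9 -69.1 100. ]
A [ 0.4934 -0.0199  0.1   ] [ -2.7  56.8 100. ]
B [0.6043 0.0407 0.1   ] [ -2.4 -69.6 100. ]
C [0.4165 0.1071 0.1   ] [145.6  63.7 100. ]
D [0.539  0.1742 0.1   ] [146.1 -75.9 100. ]
m0 [ 0.5604 -0.0686  0.052 ] [-77.5  21.1  52. ]
m1 [ 0.6117 -0.0433  0.052 ] [-79.8 -36.   52. ]
m2 [0.5839 0.0112 0.052 ] [-18.6 -37.6  52. ]
m3 [ 0.5358 -0.0158  0.052 ] [-19.3  17.6  52. ]
vent [ 0.5642 -0.0183  0.053 ] [-35.1  -6.2  53. ]
rodL [ 0.4822 -0.0247  0.096 ] [-1.6 68.9 96. ]
rodR [0.6093 0.0478 0.096 ] [  1.4 -77.4  96. ]
m0 [0.5853 0.0039 0.052 ] [-25.7 -35.3  52. ]
m1 [ 0.6099 -0.0486  0.052 ] [-83.5 -31.9  52. ]
m2 [ 0.5591 -0.0756  0.052 ] [-83.   25.6  52. ]
m3 [ 0.531  -0.0222  0.052 ] [-22.7  24.9  52. ]
vent [ 0.5624 -0.0204  0.053 ] [-36.1  -3.7  53. ]
rodL [0.5901 0.0317 0.096 ] [ -3.5 -52.8  96. ]
rodR [ 0.4993 -0.0122  0.096 ] [ 1.2 47.9 96. ]
pinL [0.6091 0.0474 0.096 ] [  1.2 -77.   96. ]
pinR [ 0.481  -0.0242  0.096 ] [-0.6 69.7 96. ]
```

```bash
python3 - <<'E'
from h import *
o=box2w([-0.8,-5.3,0]);print(o)
s=open('h.py').read().replace('BO=np.array([0.542,0.0096])',f'BO=np.array([{o[0]:.4f},{o[1]:.4f}])');open('h.py','w').write(s)
E
python3 - <<'E'
from h import *
R=leanR(50)
for z in(80,40):
    P=box2w([-116,0,z])-.022*R[:,1];print(jog(P,R))
E
```

```text
[0.54703946 0.01142589 0.        ]
(array([63.9, 65.6,  4.3]), array([-0.05,  0.1 ,  4.95]))
(array([92.2, 93.9,  4.2]), array([-0.05,  0.1 ,  4.95]))
```

Emit:
jog_arm --motion '[32,33,2,0,0,2.5,64,66,4,0,0,5,71,73,4,0,0,5,78,80,4,0,0,5,85,87,4,0,0,5,91,93,4,0,0,5,91,93,4,0,0,5,91,93,4,0,0,5]'

```text
time_s: 3.45
position: [0.6103, -0.1056, 0.056]
tcp_rot: [[0.308, -0.364, 0.879], [-0.564, 0.674, 0.477], [-0.766, -0.642, 0.002]]
force: [0.6, -0.5, -0.3]
opening: 0.2
```

```bash
python3 - <<'E'
from h import *
s=bot.read_state();R=s['tcp_rot'];tip=s['position']+.022*R[:,1];print(s['time_s'],w2box(tip),s['joint_positions'],s['force'])
print(np.round(boxR().T@R,4)); print(R.T@boxR()[:,0])
for n in ['wrist','scene']:
    p,d=bot.capture(n);cv2.imwrite(f'pics/{n}2.png',p[:,:,::-1]);np.savez(f'{n}2.npz',p=p,d=d,pos=s['position'],R=s['tcp_rot'])
    x,y,w,h,k=(225,130,200,150,4) if n=='wrist' else (200,120,220,165,3.6)
    cv2.imwrite(f'pics/{n}2z.png',cv2.resize(p[y:y+h,x:x+w,::-1],None,fx=k,fy=k,interpolation=cv2.INTER_CUBIC))
E
```

```text
3.45 [-116.22231762    0.15336235   41.87349892] [-30.83344109  60.93654852  64.87186359  23.39005324  99.09506505
 -65.32459261] [ 0.56035052 -0.45467447 -0.30653407]
[[-6.425e-01  7.663e-01  1.000e-04]
 [-1.800e-03 -1.300e-03 -1.000e+00]
 [-7.663e-01 -6.425e-01  2.200e-03]]
[-6.42492992e-01  7.66291550e-01  1.27114561e-04]
```

View pics/wrist2z.png

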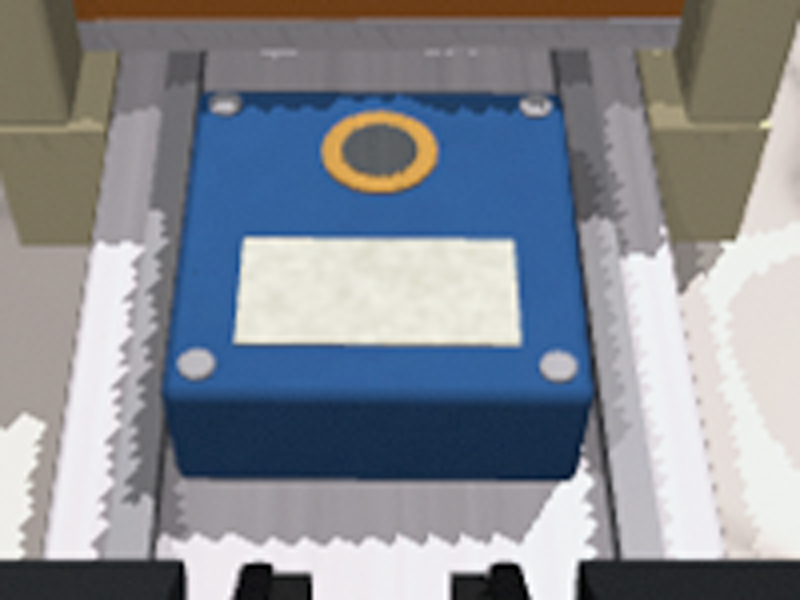

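View pics/scene2z.png

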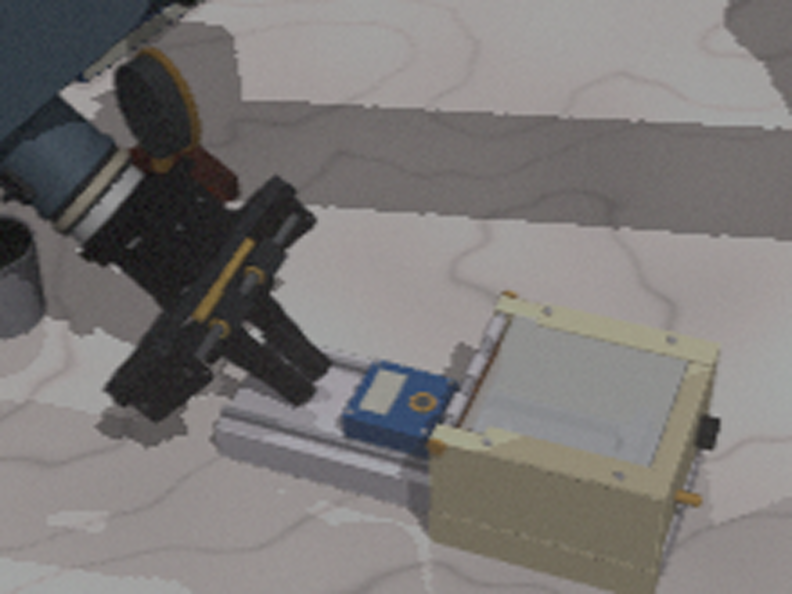

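The module lies square between the rails with its rear top edge at crop row 398, and the fingers are centred behind it. I'll start the push.

Emit:
jog_arm --motion '[-2,5.5,0,0,0,0,-5.6,9.7,0,0,0,0,-9.1,13.9,0,0,0,0,-12.6,18.1,0,0,0,0,-16.2,22.4,0,0,0,0,-19.7,26.6,0,0,0,0,-23.2,30.8,0,0,0,0,-26.8,35,0,0,0,0,-30.3,39.2,0,0,0,0,-33.8,43.4,0,0,0,0,-33.8,43.4,0,0,0,0]'

```text
time_s: 4.92
position: [0.5834, -0.0565, 0.0536]
tcp_rot: [[0.307, -0.366, 0.879], [-0.563, 0.675, 0.478], [-0.767, -0.641, 0.001]]
force: [-0.4, -0.4, -0.2]
opening: 0.198
```

```bash
cat > look.py <<'E'
from h import *
import sys
t=sys.argv[1]
s=bot.read_state();R=s['tcp_rot'];tip=s['position']+.022*R[:,1];print(s['time_s'],w2box(tip),s['joint_positions'],boxR().T@s['force'])
o=[]
for n,(x,y,w,h,k) in {'wrist':(225,100,200,170,3),'scene':(230,150,200,170,3)}.items():
    p,d=bot.capture(n);np.savez(f'{n}{t}.npz',p=p,d=d,pos=s['position'],R=s['tcp_rot'])
    o.append(cv2.resize(p[y:y+h,x:x+w,::-1],(390,330),interpolation=cv2.INTER_CUBIC))
cv2.imwrite(f'pics/l{t}.png',np.hstack(o))
E
python3 look.py 3
```

```text
4.925 [-60.15449207   0.43433702  39.47723801] [-28.56900857  58.73952304  72.50668375  24.72690197  93.53022587
 -65.89862694] [-0.143319    0.50933734 -0.20649234]
```

View pics/l3.png

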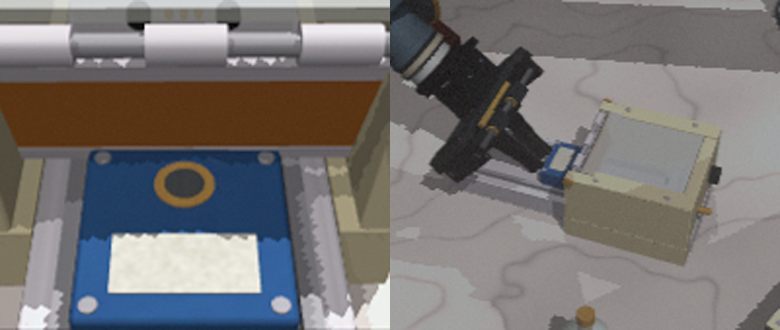

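The module's front has reached the flap (crop row 150), and the module is still square with the fingers behind it. I'll carry on.

Emit:
jog_arm --motion '[-3.5,4.2,0,0,0,0,-7.1,8.4,0,0,0,0,-10.6,12.6,0,0,0,0,-14.1,16.8,0,0,0,0,-17.7,21.1,0,0,0,0,-21.2,25.3,0,0,0,0,-24.7,29.5,0,0,0,0,-28.3,33.7,0,0,0,0,-31.8,37.9,0,0,0,0,-35.3,42.1,0,0,0,0,-38.5,46,0,0,0,0,-38.5,46,0,0,0,0]'

```text
time_s: 6.52
position: [0.5548, -0.0039, 0.0537]
tcp_rot: [[0.307, -0.366, 0.879], [-0.563, 0.675, 0.478], [-0.768, -0.641, 0.001]]
force: [0.0, -0.3, -0.1]
opening: 0.199
```

```bash
python3 look.py 4
```

```text
6.525 [-0.24309772  0.46354346 39.56180296] [-25.80786379  56.58619549  79.90247629  26.64162505  87.94457433
 -66.37845067] [-0.3072205   0.13345679 -0.08880778]
```

View pics/l4.png

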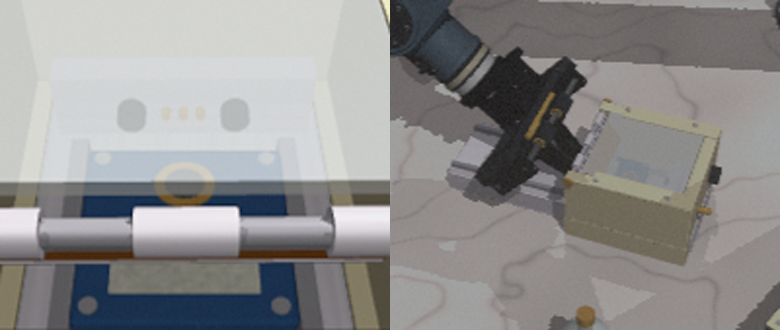

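The module is inside the box and square, seen through the clear roof, and the bumpers show as dark ovals ahead of it. I'll move more slowly now.

Emit:
jog_arm --motion '[-2.6,3.1,0,0,0,0,-5.1,6.1,0,0,0,0,-7.7,9.2,0,0,0,0,-10.3,12.3,0,0,0,0,-12.9,15.3,0,0,0,0,-14.1,16.9,0,0,0,0,-14.1,16.9,0,0,0,0]'

```text
time_s: 7.5
position: [0.5445, 0.0151, 0.0535]
tcp_rot: [[0.307, -0.365, 0.879], [-0.563, 0.674, 0.477], [-0.767, -0.642, 0.001]]
force: [-0.0, -0.8, 0.4]
opening: 0.201
```

```bash
python3 look.py 5
```

```text
7.5 [21.33694663  0.39723221 39.34257458] [-24.71136636  55.91807064  82.38913582  27.45647049  85.94241749
 -66.54373346] [-0.68428968  0.41050199  0.42057515]
```

View pics/l5.png

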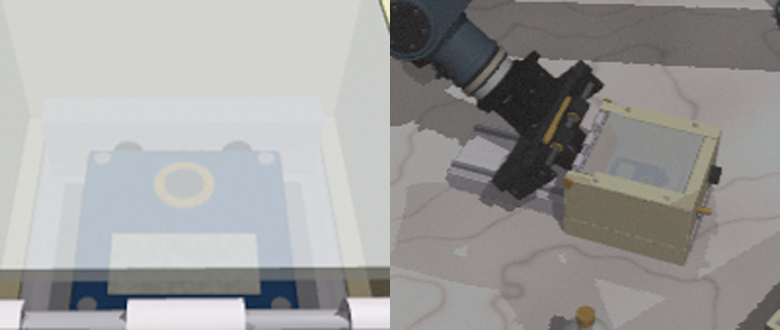

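Emit:
jog_arm --motion '[-0.6,0.8,0,0,0,0,-1.3,1.5,0,0,0,0,-1.6,1.9,0,0,0,0,-1.6,1.9,0,0,0,0]'

```text
time_s: 8.1
position: [0.5436, 0.017, 0.0535]
tcp_rot: [[0.308, -0.365, 0.879], [-0.564, 0.674, 0.477], [-0.767, -0.642, 0.002]]
force: [0.6, -2.1, 0.0]
opening: 0.201
```

Emit:
jog_arm --motion '[-0.6,0.8,0,0,0,0,-0.6,0.8,0,0,0,0]'

```text
time_s: 8.35
position: [0.5431, 0.0179, 0.0534]
tcp_rot: [[0.308, -0.365, 0.879], [-0.564, 0.674, 0.477], [-0.767, -0.642, 0.002]]
force: [0.9, -2.0, 0.5]
opening: 0.199
```

Emit:
jog_arm --motion '[-0.6,0.8,0,0,0,0,-0.6,0.8,0,0,0,0]'

```text
time_s: 8.6
position: [0.5428, 0.0185, 0.0534]
tcp_rot: [[0.308, -0.365, 0.879], [-0.564, 0.674, 0.477], [-0.766, -0.643, 0.002]]
force: [1.1, -3.6, 1.7]
opening: 0.199
```

```bash
python3 look.py 6
```

```text
8.6 [25.11045132  0.25051829 39.25822517] [-24.50447031  55.78096505  82.84255185  27.61534351  85.52111742
 -66.58154078] [-3.72004326  0.7720709   1.69126197]
```

View pics/l6.png

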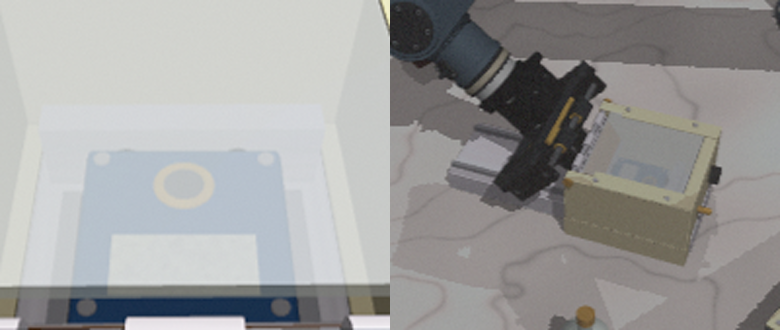

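Emit:
jog_arm --motion '[-0.6,0.8,0,0,0,0,-0.6,0.8,0,0,0,0]'

```text
time_s: 8.95
position: [0.5428, 0.0188, 0.0534]
tcp_rot: [[0.309, -0.364, 0.879], [-0.565, 0.674, 0.477], [-0.765, -0.644, 0.003]]
force: [2.3, -5.9, 2.4]
opening: 0.2
```

Emit:
jog_arm --motion '[-0.6,0.8,0,0,0,0,-0.6,0.8,0,0,0,0]'

```text
time_s: 9.2
position: [0.5428, 0.019, 0.0534]
tcp_rot: [[0.31, -0.363, 0.879], [-0.566, 0.673, 0.477], [-0.764, -0.645, 0.003]]
force: [2.1, -6.1, 3.0]
opening: 0.198
```

```bash
python3 - <<'E'
from h import *
s=bot.read_state();R=s['tcp_rot'];print(w2box(s['position']+.022*R[:,1]),boxR().T@s['force'],s['moment'])
p,d=bot.capture('wrist');np.savez('wrist7.npz',p=p,d=d,pos=s['position'],R=R)
cv2.imwrite('pics/w7.png',cv2.resize(p[100:270,225:425,::-1],None,fx=4,fy=3.5*1,interpolation=cv2.INTER_CUBIC))
E
```

```text
[ 2.55288653e+01 -3.06144443e-02  3.92274297e+01] [-6.32001293  1.04478398  3.03875756] [-0.76507806 -0.26140554  0.15913653]
```

View pics/w7.png

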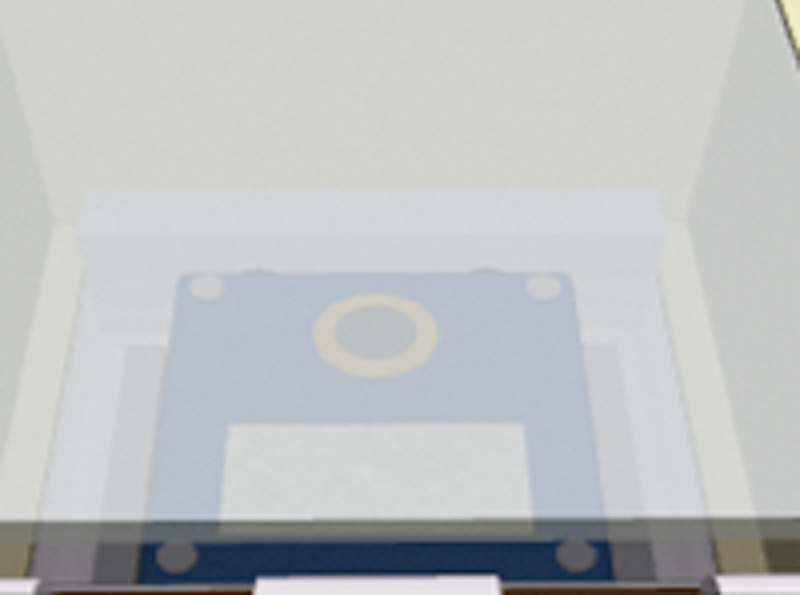

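```bash
python3 - <<'E'
from h import *
q=np.load('wrist7.npz');c=wristcal({'tcp_rot':q['R'],'position':q['pos']})
f=lambda u,v,z:w2box(world('',None,225+u/4-.4,100+v/3.5-.4,z,c))
for nm,u,v,z in [('fl',180,273,.052),('fr',570,273,.052),('vent',376,335,.053),('bumpL top?',255,270,.046),('rodmid edge',380,577,.1),('roofedge',380,521,.1)]:print(nm,np.round(f(u,v,z),1))
q=np.load('wrist2.npz');c=wristcal({'tcp_rot':q['R'],'position':q['pos']})
f=lambda u,v,z:w2box(world('',None,225+u/4-.4,130+v/4-.4,z,c))
for nm,u,v,z in [('fl',207,94,.052),('fr',560,94,.052),('vent',380,151,.053),('rl',165,398,.052),('rr',590,398,.052)]:print(nm,np.round(f(u,v,z),1))
E
```

```text
fl [92.7 29.5 52. ]
fr [ 93.  -28.7  52. ]
vent [77.6  0.3 53. ]
bumpL top? [99.7 19.2 46. ]
rodmid edge [  3.   -0.3 100. ]
roofedge [  9.4  -0.3 100. ]
fl [-23.7  27.9  52. ]
fr [-23.4 -29.2  52. ]
vent [-38.   -0.1  53. ]
rl [-85.6  28.9  52. ]
rr [-85.4 -28.6  52. ]
```

Emit:
jog_arm --motion '[-0.6,0.8,0,0,0,0,-1.3,1.5,0,0,0,0,-1.3,1.5,0,0,0,0]'

```text
time_s: 9.62
position: [0.5429, 0.0194, 0.0535]
tcp_rot: [[0.311, -0.361, 0.879], [-0.567, 0.671, 0.477], [-0.762, -0.647, 0.004]]
force: [3.9, -11.2, 5.0]
opening: 0.206
```

```bash
python3 - <<'E'
from h import *
s=bot.read_state();R=s['tcp_rot'];print(w2box(s['position']+.022*R[:,1]),boxR().T@s['force'],boxR().T@s['moment'])
p,d=bot.capture('scene')
cv2.imwrite('pics/s8.png',cv2.resize(p[160:300,270:430,::-1],None,fx=4,fy=4,interpolation=cv2.INTER_CUBIC))
p,d=bot.capture('top')
cv2.imwrite('pics/t8.png',cv2.resize(p[220:350,225:385,::-1],None,fx=4,fy=4,interpolation=cv2.INTER_CUBIC))
E
```

```text
[25.76105374 -0.27001876 39.26302082] [-11.67248659   1.93902902   4.95943321] [0.28023752 1.00609617 0.29783296]
```

View pics/s8.png

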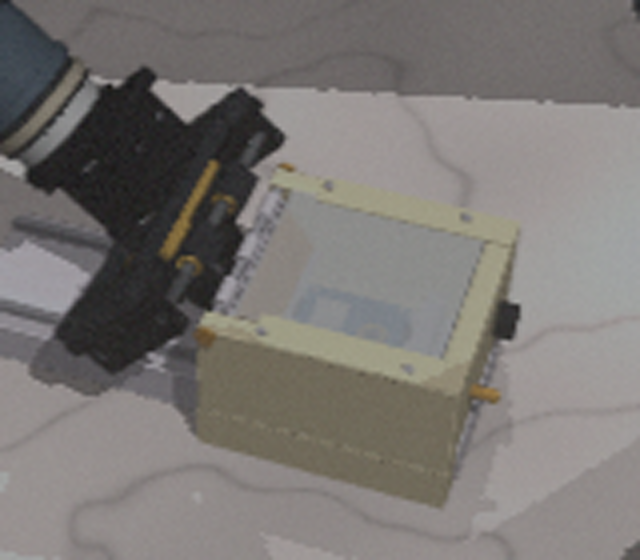

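View pics/t8.png

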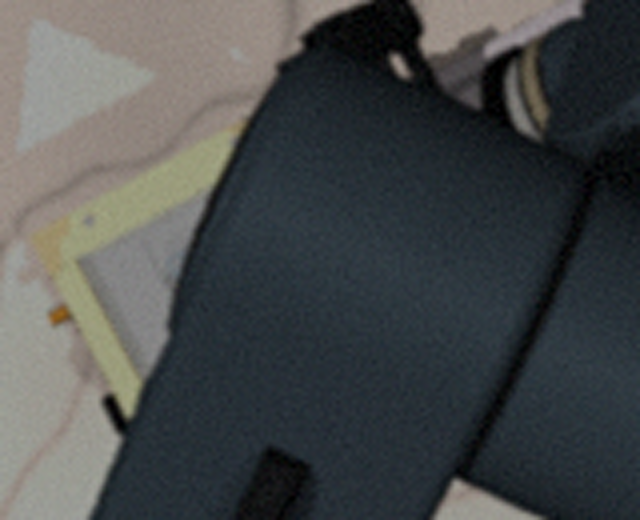

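The hand stands clear of the rod and walls. The tip has stopped at x = 25.8 mm while the force rose to 12 N, so the module is against the stop. I'll draw back along the finger axis.

Emit:
jog_arm --motion '[0,-5,0,0,0,0,0,-11,0,0,0,0,0,-20,0,0,0,0,0,-30,0,0,0,0,0,-40,0,0,0,0,0,-55,0,0,0,0,0,-70,0,0,0,0,0,-90,0,0,0,0,0,-110,0,0,0,0,0,-130,0,0,0,0,0,-150,0,0,0,0,0,-150,0,0,0,0]'

```text
time_s: 11.22
position: [0.5966, -0.0806, 0.1507]
tcp_rot: [[0.309, -0.362, 0.879], [-0.565, 0.674, 0.476], [-0.765, -0.645, 0.004]]
force: [-1.0, -0.9, -0.3]
opening: 0.2
```

```bash
python3 - <<'E'
from h import *
s=bot.read_state();R=s['tcp_rot'];print(s['time_s'],s['position'],w2box(s['position']+.022*R[:,1]),boxR().T@s['force'])
o=[]
for n,(x,y,w,h) in {'wrist':(220,140,200,200),'scene':(270,160,140,140)}.items():
    p,d=bot.capture(n);np.savez(f'{n}9.npz',p=p,d=d,pos=s['position'],R=R)
    o.append(cv2.resize(p[y:y+h,x:x+w,::-1],(400,400),interpolation=cv2.INTER_CUBIC))
cv2.imwrite('pics/l9.png',np.hstack(o))
E
```

```text
11.225 [ 0.59662962 -0.08058232  0.15070345] [-87.69643138   0.1988939  136.52360687] [-0.34342898  1.29698347 -0.33002414]
```

View pics/l9.png

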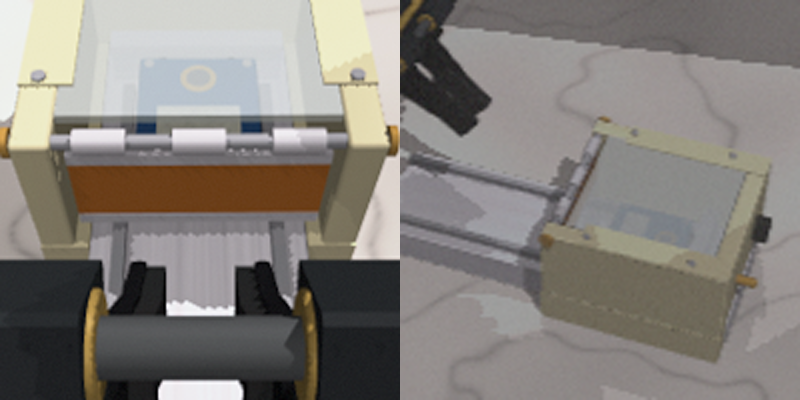

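The flap hangs shut, with its lower edge at crop row 215 just as in the first view. The module is inside with its vent at crop (198,77). I'll measure it, then work out the toggle approach.

```bash
python3 - <<'E'
from h import *
q=np.load('wrist9.npz');c=wristcal({'tcp_rot':q['R'],'position':q['pos']})
f=lambda u,v,z:w2box(world('',None,220+u/2-.25,140+v/2-.25,z,c))
for nm,u,v,z in [('fl',140,58,.052),('fr',258,58,.052),('vent',198,77,.053),('flapL',75,218,.045),('flapR',328,214,.045),('rod',200,141,.096)]:print(nm,np.round(f(u,v,z),1))
# console
d=None
g=lambda u,v,z:world('top',d,100+u/6-.4,250+v/6-.4,z)[:2]
C=[g(*q,.06) for q in((65,140),(428,97),(463,432),(98,475))]
print(np.mean(C,0),(g(252,200,.06)+g(268,370,.06))/2)
s=bot.read_state()
# above console viewing pose: tool down, tool x axis = -console x? camera on -x side
a=np.radians(7.2);ex=np.array([np.cos(a),np.sin(a),0]);ey=np.array([-np.sin(a),np.cos(a),0])
R=np.c_[ex,[0,0,-1],np.cross(ex,[0,0,-1])]
O=np.array([.497,.366,0]);P=O-.05*ex+[0,0,.097+.12]
print(R,P,jog(P,R))
E
```

```text
fl [92.8 30.1 52. ]
fr [ 93.2 -30.3  52. ]
vent [78.2  0.4 53. ]
flapL [-1.4 54.3 45. ]
flapR [  1.2 -57.4  45. ]
rod [-0.3 -0.4 96. ]
[0.49673293 0.36562443] [0.49692908 0.36690624]
[[ 0.9921147   0.         -0.12533323]
 [ 0.12533323  0.          0.9921147 ]
 [ 0.         -1.          0.        ]] [0.44739426 0.35973334 0.217     ] (array([-344.3,  306.5,   79.4]), array([-30.  , -64.03, -43.73]))
```

Emit:
jog_arm --motion '[-61,-52,0,0,0,0,-61,-52,0,0,0,0,-200,120,40,-15,-32,-22,-344,306,79,-30,-64,-43.7,-344,306,79,-30,-64,-43.7,-344,306,79,-30,-64,-43.7,-344,306,79,-30,-64,-43.7,-344,306,79,-30,-64,-43.7,-344,306,79,-30,-64,-43.7,-344,306,79,-30,-64,-43.7,-344,306,79,-30,-64,-43.7,-344,306,79,-30,-64,-43.7,-344,306,79,-30,-64,-43.7,-344,306,79,-30,-64,-43.7,-344,306,79,-30,-64,-43.7]' --gripper 0

```text
time_s: 13.2
position: [0.4481, 0.3581, 0.2169]
tcp_rot: [[0.992, -0.001, -0.123], [0.123, -0.0, 0.992], [-0.001, -1.0, -0.0]]
force: [0.5, -0.8, 0.1]
opening: 0.008
```

```bash
python3 - <<'E'
from h import *
s=bot.read_state();R=s['tcp_rot'];print(s['time_s'],s['position'],R,s['force'],s['opening'],s['joint_positions'])
p,d=bot.capture('wrist');np.savez('wrist10.npz',p=p,d=d,pos=s['position'],R=R)
cv2.imwrite('pics/w10.png',p[:,:,::-1])
p,d=bot.capture('top');np.savez('top10.npz',p=p,d=d);cv2.imwrite('pics/t10.png',p[:,:,::-1])
E
```

```text
13.2 [0.44811272 0.3580948  0.21690038] [[ 9.92390216e-01 -5.40908352e-04 -1.23131502e-01]
 [ 1.23131418e-01 -1.86308630e-04  9.92390356e-01]
 [-5.59732694e-04 -9.99999836e-01 -1.18288049e-04]] [ 0.45142846 -0.79132682  0.13708512] 0.007544966325026066 [ 2.74689162e+01  2.82134629e+01  9.12440750e+01  5.53875024e-03
  6.05748839e+01 -6.96066696e+01]
```

View pics/w10.png

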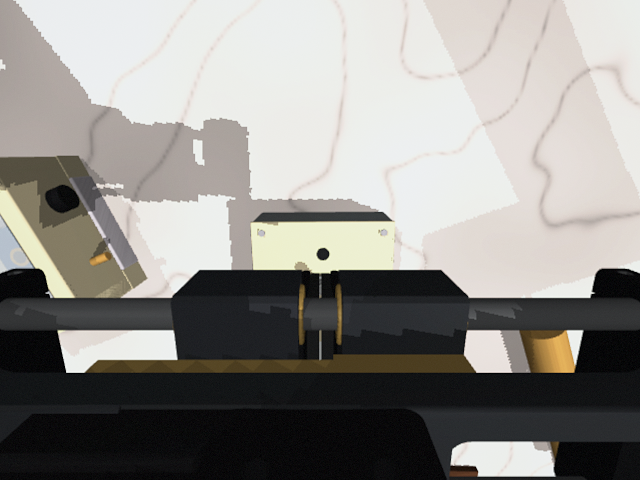

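View pics/t10.png

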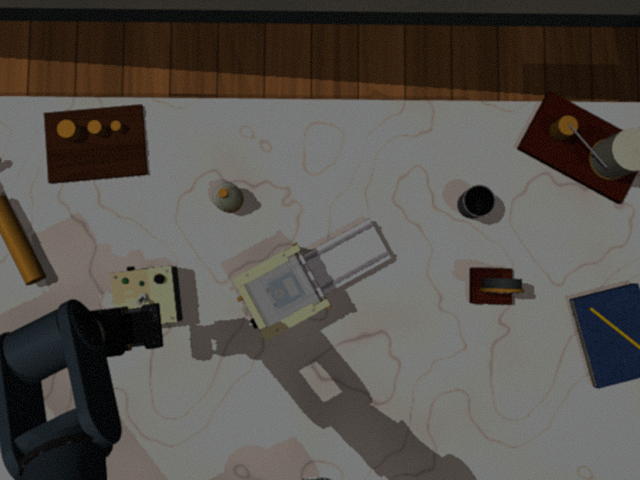

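```bash
python3 - <<'E'
from h import *
q=np.load('wrist10.npz');c=wristcal({'tcp_rot':q['R'],'position':q['pos']})
f=lambda u,v,z:world('',None,u,v,z,c)
a=np.radians(7.2);ex=np.array([np.cos(a),np.sin(a),0]);ey=np.array([-np.sin(a),np.cos(a),0])
B=f(323,254,.06);print('black',B,'pivot guess',B+.0295*ex)
for u,v in((251,223),(395,223)):print(f(u,v,.06))
O=np.array([.497,.366,0]);
for nm,p in(('B',B),('tcp',q['pos'])):print(nm,(p-O)@ex*1e3,(p-O)@ey*1e3)
E
```

```text
black [0.46914996 0.36360533 0.06      ] pivot guess [0.49841734 0.36730266 0.06      ]
[0.448583   0.29628644 0.06      ]
[0.43253989 0.42358297 0.06      ]
B -27.930567787941158 1.114748667329217
tcp -49.49257094970536 -1.7156639089355563
```

The wrist view has the black dot at (323,254) and the top view has the panel clear beside the hand. The hand sits behind the toggle on the off side, about 2.5 mm to the right of its line. I'll descend and push.

Emit:
jog_arm --motion '[0,50,2.5,0,0,0,0,90,2.5,0,0,0,0,111,2.5,0,0,0,0,111,2.5,0,0,0,6,111,2.5,0,0,0,12,111,2.5,0,0,0,18,111,2.5,0,0,0,23,111,2.5,0,0,0,28,111,2.5,0,0,0,32,111,2.5,0,0,0,36,111,2.5,0,0,0,36,111,2.5,0,0,0]'

```text
time_s: 14.8
position: [0.4832, 0.366, 0.106]
tcp_rot: [[0.992, 0.0, -0.125], [0.125, -0.0, 0.992], [0.0, -1.0, -0.0]]
force: [-0.6, -1.0, 0.1]
opening: 0.002
```

```bash
cat > l2.py <<'E'
from h import *
import sys
s=bot.read_state();print(s['time_s'],s['position'],s['force'])
o=[]
for n,(x,y,w,h) in {'top':(90,240,120,120),'scene':(400,260,130,130)}.items():
    p,d=bot.capture(n);np.savez(n+sys.argv[1]+'.npz',p=p,d=d)
    o.append(cv2.resize(p[y:y+h,x:x+w,::-1],(400,400),interpolation=cv2.INTER_CUBIC))
cv2.imwrite(f'pics/m{sys.argv[1]}.png',cv2.convertScaleAbs(np.hstack(o),alpha=1.3))
E
python3 l2.py 11
```

```text
14.8 [0.48316804 0.36598297 0.10596243] [-0.58006076 -0.98366627  0.05331756]
```

View pics/m11.png

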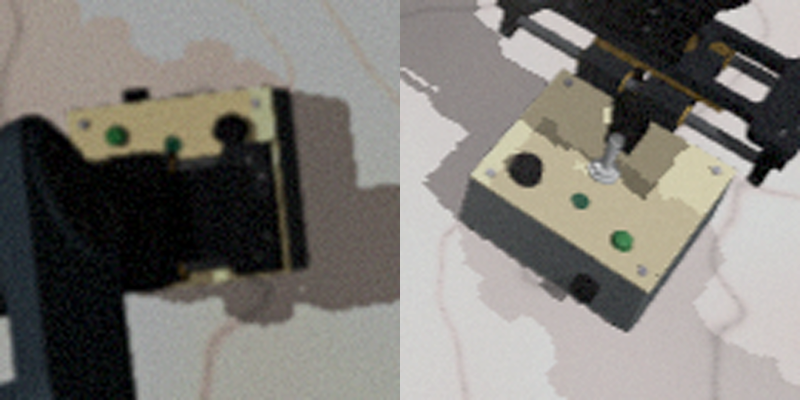

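The finger is directly behind the bat, which has come roughly upright (scene crop (612,150)). I'll push on in small steps.

Emit:
jog_arm --motion '[2,0,0,0,0,0,4,0,0,0,0,0,6,0,0,0,0,0,7,0,0,0,0,0,7,0,0,0,0,0]'

```text
time_s: 15.52
position: [0.4899, 0.3669, 0.106]
tcp_rot: [[0.992, -0.0, -0.125], [0.125, -0.0, 0.992], [-0.0, -1.0, -0.0]]
force: [-1.8, -1.2, 1.5]
opening: 0.008
```

Emit:
jog_arm --motion '[1,0,0,0,0,0,1,0,0,0,0,0]'

```text
time_s: 15.78
position: [0.4908, 0.367, 0.106]
tcp_rot: [[0.992, -0.0, -0.125], [0.125, -0.0, 0.992], [-0.0, -1.0, -0.0]]
force: [-1.6, -0.4, 0.4]
opening: 0.006
```

Emit:
jog_arm --motion '[1,0,0,0,0,0,1,0,0,0,0,0]'

```text
time_s: 16.02
position: [0.4917, 0.3671, 0.1059]
tcp_rot: [[0.992, -0.0, -0.125], [0.125, -0.0, 0.992], [-0.0, -1.0, -0.0]]
force: [-2.3, -0.9, 0.9]
opening: 0.006
```

Free travel so far, so the end stop isn't reached yet.

Emit:
jog_arm --motion '[1,0,0,0,0,0,2,0,0,0,0,0,2,0,0,0,0,0]'

```text
time_s: 16.4
position: [0.4922, 0.3671, 0.1057]
tcp_rot: [[0.992, -0.004, -0.125], [0.125, -0.001, 0.992], [-0.004, -1.0, -0.001]]
force: [-5.7, -0.1, 2.4]
opening: 0.008
```

Emit:
jog_arm --motion '[1,0,0,0,0,0,1,0,0,0,0,0]'

```text
time_s: 16.65
position: [0.4923, 0.3671, 0.1057]
tcp_rot: [[0.992, -0.005, -0.125], [0.125, -0.002, 0.992], [-0.006, -1.0, -0.001]]
force: [-6.1, -0.4, 4.1]
opening: 0.006
```

```bash
python3 l2.py 12
```

```text
16.65 [0.49231809 0.36711716 0.10567702] [-6.10944859 -0.36558507  4.06761185]
```

View pics/m12.png

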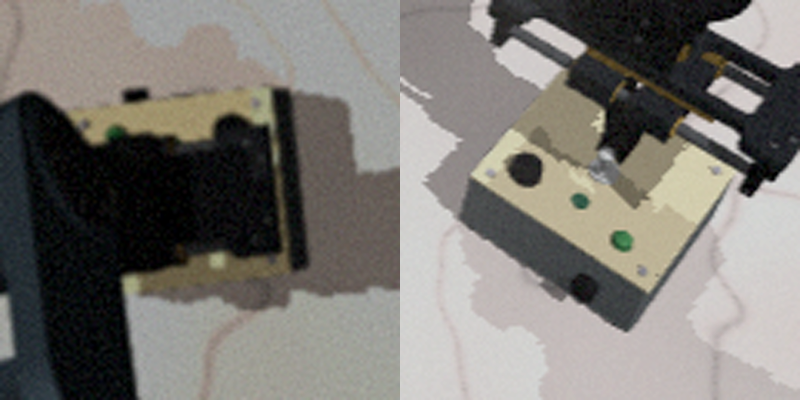

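It is firm against the end stop: the position held while the force rose to about 6–7 N. I'll back off horizontally, then go up.

Emit:
jog_arm --motion '[-5,0,0,0,0,0,-15,0,0,0,0,0,-35,0,0,0,0,0,-60,-10,0,0,0,0,-80,-60,0,0,0,0,-90,-110,0,0,0,0,-90,-150,0,0,0,0,-90,-150,0,0,0,0]'

```text
time_s: 17.75
position: [0.4077, 0.3576, 0.2599]
tcp_rot: [[0.992, 0.009, -0.126], [0.125, 0.005, 0.992], [0.01, -1.0, 0.004]]
force: [-0.6, 0.3, -0.8]
opening: 0.008
```

```bash
python3 l2.py 13; python3 - <<'E'
from h import *
p=np.load('top13.npz')['p'];cv2.imwrite('pics/t13.png',cv2.convertScaleAbs(p[:,:,::-1],alpha=1.3))
p=np.load('scene13.npz')['p'];cv2.imwrite('pics/s13.png',cv2.convertScaleAbs(p[:,:,::-1],alpha=1.3))
E
```

```text
17.75 [0.40771601 0.35755448 0.25993624] [-0.55643048  0.26781775 -0.77690263]
```

View pics/m13.png

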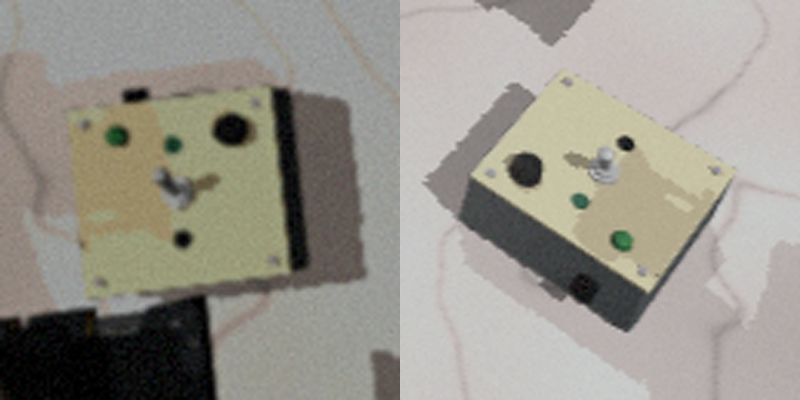

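View pics/s13.png

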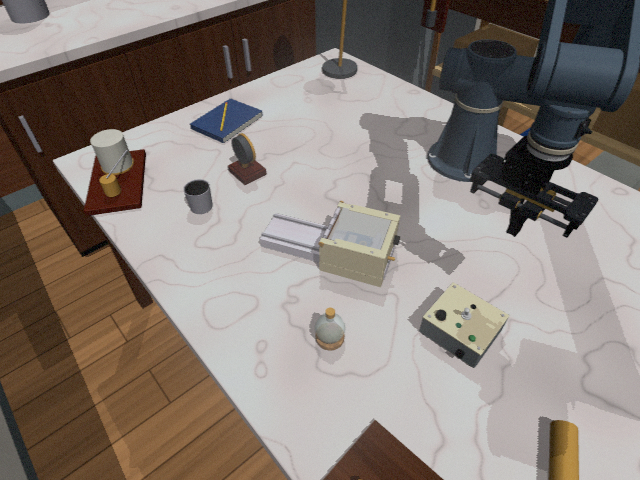

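View pics/t13.png

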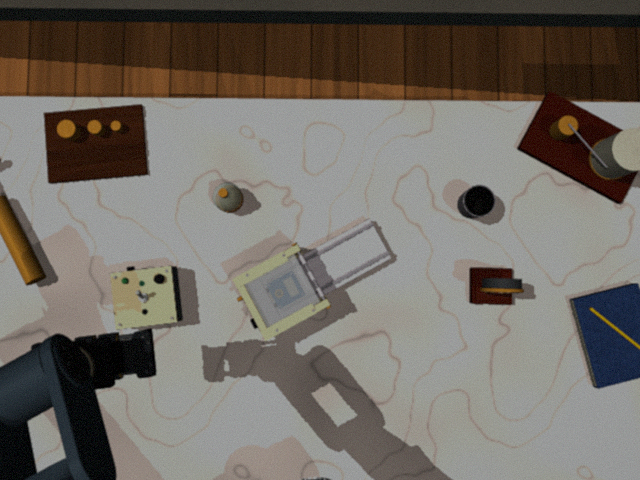

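The bat's tip is now on the green-dot side, at (138,293) in the top view. The gauge, cup and bulb haven't moved. I'll check the toggle angle in numbers.

```bash
python3 - <<'E'
from h import *
a=np.radians(7.2);ex=np.array([np.cos(a),np.sin(a),0]);ey=np.array([-np.sin(a),np.cos(a),0]);O=np.array([.4985,.367,0])
for t in (.4,.3,.2,-.4):
    P=O+34e-3*np.sin(t)*ex+[0,0,.066+.034*np.cos(t)]
    print(t,(proj('top',P)[0]-[90,240])/.3,(proj('scene',P)[0]-[400,260])/.325+[400,0])
o=[]
for n,(x,y,w,h) in {'top':(115,270,60,55),'scene':(440,285,50,50)}.items():
    p=np.load(n+'13.npz')['p'];o.append(cv2.resize(p[y:y+h,x:x+w,::-1],(400,400),interpolation=cv2.INTER_CUBIC))
cv2.imwrite('pics/tog.png',np.hstack(o))
d0=np.load('top0.npz')['p'].astype(int);d1=np.load('top13.npz')['p'].astype(int)
E
```

```text
0.4 [155.77043675 168.08618188] [603.69241612 149.11701245]
0.3 [155.68086389 173.3044713 ] [606.63578859 144.95605997]
0.2 [155.77381163 178.68514682] [609.53714898 141.00154315]
-0.4 [159.98861448 211.07906578] [624.3979119 123.7316999]
```

View pics/tog.png

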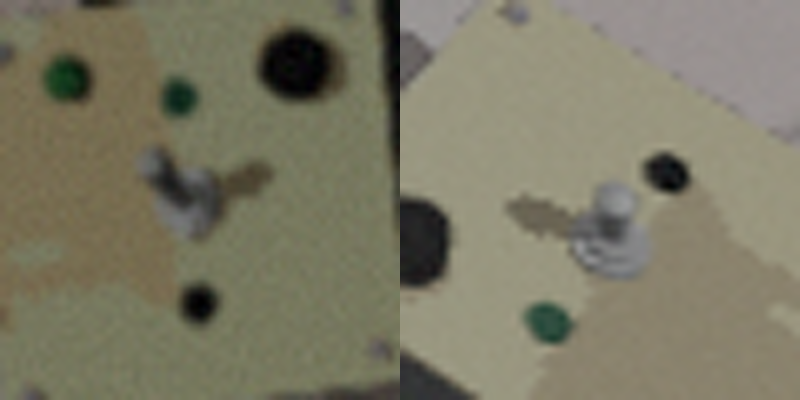

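```bash
python3 - <<'E'
from rig import bot
print(bot.hand_in())
E
```

```text
the job is handed in; nothing more can be done
None
```

I finished all the steps in the order asked and handed the job in at about 18 s of the 51 s allowed. My checks found no failure, but no verdict came back.

- **Module:** I pushed it through the flap with the fingers leaned 50°. The fingertip stopped at x = 25.8 mm while the force rose to 12 N, which I took as the stop. The camera put the module's front at about 94 mm, against 95 mm at the stop. That is within the 2 mm calibration error.
- **Flap:** I drew back out along the finger axis. The wrist picture, taken before I touched the toggle, showed the flap hanging shut, with its lower edge measured within 1.5 mm of the shut position.
- **Toggle:** I pushed it to its end stop, where the force reached about 7 N with no further movement. After I backed off, it leaned towards the green dot. The scene camera agreed with about +0.4 rad (fully on), while the top camera read slightly less, 0.3 to 0.4 rad. That difference is also within calibration error.
- **Gauge, cup and bulb:** They appear unmoved and upright in the last pictures. I compared these by eye only. The arm ended clear of everything.

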